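# Mount the tube platform on the orbital shaker

## Task

Mount the metal tube platform on the orbital shaker: lower its keyholes over the four screws of the shaker's table until the sheet lies flat, front flange towards the front panel, then slide it away from the panel until it meets its stop and the spring catch snaps up in front of it. The table stands wherever its crank stopped, so feel your way gently and never press or push the platform against the shaker with more than 25 N. Let go of it, and leave the tube rack, the amber bottle and the timer where they stand.

Things in the scene. Friction and masses are not known exactly. Their poses are not given: they have to be found in the camera images.
- shaker: fixed orbital shaker: white housing 190 x 170 mm (x, y), grey front panel with dial and display on its -x side; on top a flat grey table 144 x 130 mm, upper face 68 mm above the origin. Origin: centre of the housing's underside; x from front panel to back, z up. Platform home, table unshifted: platform_mid at x = +8, y = 0, z = 92 mm, axes parallel
- screws_nominal (a point): point of the housing at table height where the middle of the four screws would be with the table centred; axes as shaker. The stopped crank holds the table, its screws and catch shifted by an unmeasured amount, up to 5 mm in x and up to 5 mm in y, not turned. Screws stand 40 mm before and behind and 42 mm to either side of their middle
- entries_mid (a point): middle of the platform's four keyhole entries, on the underside of the sheet, 7 mm behind its centre; axes as platform_mid. Entries: round, 17.5 mm, centred 40 mm before and behind and 42 mm to either side of this point; from each an 8.5 mm wide slot runs towards the front (-x): after lowering, the platform slides 14 mm to its +x until the screw shanks meet the slot ends
- platform_mid (a point): centre of the tube block on the loose tube platform, 24 mm above the sheet's underside; x from the platform's front flange to its back, z up. Metal sheet 120 x 116 x 4 mm (x, y, z), 0.2 to 0.33 kg, with a grey block 76 x 44 x 40 mm with eight tube holes fixed on its middle (grasp across the 44 mm); flanges 10 mm high on both y sides and mid-front. Starts on an 8 mm mat
- platform_front (a point): middle of the platform's turned-up front flange (x = -59 mm, y = 0 from the middle, 9 mm above the sheet's underside); it faces the shaker's front panel when mounted. The shaker's four screws: shank 6 mm thick, flat head 14 mm wide with a rounded rim (11.6 mm at its top), head underside 5.5 mm and head top 10.1 mm above the table
- catch (a joint): spring catch at the front of the shaker's table: its 26 mm wide steel nose stands 4.5 mm above the table when up (value 0, in m); a platform lying flat presses it down 4.5 mm with about 3 N. It snaps up again in front of the sheet's front edge when the platform is within about 1 mm of its stop
- platform: the whole tube platform; origin: centre of the sheet's underside, axes as platform_mid
- rack: blue two-tier tube rack with tubes, 86 x 202 x 59 mm, standing at the right of the shaker; origin: centre of its underside. To be left alone
- amber_bottle: amber reagent bottle with black cap, 46 mm in diameter, 88 mm tall; origin: centre of its underside. To be left alone
- bench_timer: white bench timer lying on its back, 75 x 75 x 17 mm; origin: centre of its underside. To be left alone

How it is judged:
By the outcome, as a careful person would: the job done as asked, in the order asked, and still so for the second after the job is handed in, with the robot touching nothing.
It also fails if it takes over 58 s, if anything falls off the work surface, if the arm or the gripper's body presses on something with over 40 N, if the wrist force passes 120 N, or if a joint passes its speed limit or range.

## Robot

A 6-joint arm with a two-finger parallel gripper is mounted at the origin on a cart in front of the work surface, level with it; the furniture and walls round the work are solid. World frame = base frame: x ahead of the robot, y to its left, z up, the work surface at z = 0. Lengths are in m, angles in rad, forces in N, time in s.
With the tool pointing down it reaches from about 0.35 to 0.85 m from the base axis. Payload 8.1 kg.
Tool frame: the origin (TCP) lies midway between the tips of the shut fingers; the grasp point (between the pads) lies behind it (env.tcp_to_grasp is the z of the grasp point in the tool frame, in m); z points along the fingers, y is the direction in which the jaws open and shut (so a half turn about z gives the same grasp; the last joint's range is limited). The gripper opens to 93 mm and grips with 3 to 60 N. Pads are 15 mm wide; open, the fingers measure 128 mm over their backs; the gripper's body (75 mm by 188 mm) begins 65 mm behind the grasp point.
Start: joints at [1.251, 0.13, 1.488, -0, 1.523, -0.085], TCP at [0.14, 0.584, 0.219] pointing down, gripper open.
Joint ranges: [-2.96, 2.96], [-0.89, 2.26], [0.02, 2.5], [-1.34, 4.48], [0, 2.73], [-2.66, 2.66]. Speed limits (rad/s): [2.39, 2.39, 2.79, 3.14, 3.14, 3.14].

## Interface

Orientations are given as a unit quaternion [x, y, z, w].
In Python, from station import readout, eyes, job, env gives the robot as it stands.
- The arm moves only by the tool send_rows, never from a script. Its argument "commands" is a list of rows, each a list of 2 entries, a list of its own where there are three numbers: the shift along the tool's x, y, z in cm, then the turn about the tool's z in degrees. A call has 1 to 12 rows; each row shifts and turns the commanded pose from where the row before left it, along the tool's axes as they then stand; what a row does not reach is not made up. A row lasts 1/8 s, in which the tool goes at most 62.5 mm and 10.7 degrees, less where a joint would pass 70% of its speed; a pose out of reach is approached as far as the arm can. A call is refused whole if a number of a shift passes 6.25 or a number of a turn 10.7, either way. A call with a gripper value outside its range is refused whole. "fingers" is the opening, from 0 (shut) to 1 (fully open), set as the call begins (left out, the last holds). The fingers move at their own pace and stop on an object; the grip force is fixed at half the most. Time passes only in rows, so rows that do not move let the fingers close. It gives the time, the measured TCP pose, the force and the opening at its end, in the units of the state.
- readout.observe(): the state, without advancing time (a new reading comes with each control period).
- eyes.snapshot(name): name is "scene" or "side" or "wrist"; returns a dict with "pixels" (420x560x3 uint8, blue, green, red), "depth" (420x560 float32, m along the optical axis (not along the pixel's ray), 0 where there is no reading), "K" (3x3 intrinsics, pixels), "eye" and "rotation" of the camera in the world; the wrist camera has in their place "mount" (4x4, takes a point from camera to tool coordinates, whose origin is the TCP and whose axes are the flange's). Camera axes: x right, y up, looking along -z (the intrinsics and any distortion apply to the point x, -y, -z); pixel columns grow to the right and rows downward; lengths in m; the calibration is good to about 2 mm. A picture is of the moment at which its call begins: read the wrist's pose just before it.
- job.job_done(): hands the job in, once; it reports no verdict.
The state is a dict: "t": time; "joints": joint angles; "qd": joint speeds; "effort": joint torques, N m; "ee_pos": TCP position; "tcp_rot": TCP orientation; "force": force on the tool from outside, world axes, zero at the start; "wrist_torque": the same for the moment, N m; "width": finger opening in m.
Only numpy, scipy, OpenCV 4.12 (cv2) and the standard library are available. Lean on these libraries where they do the work, as an engineer would, in place of code of your own. Each camera call takes 0.05 s, during which the arm holds its last target.

## Working session

There is one attempt and no reset: what is moved stays moved. The work goes in short steps, Python scripts to look and compute and a tool call to move; the robot and the scene stay as the last step left them, time stands still between calls to the robot, and variables do not carry over. Pictures are saved under pics/ and viewed, and the job is handed in when it is done.

Besides the shell and the picture viewer there is one more tool, called after "Request:" as name(argument=value, ...) on one line, values as JSON. send_rows: Moves the arm, as the interface text tells. Its arguments: {"type":"object","properties":{"commands":{"type":"array","items":{"type":"array"}},"fingers":{"type":"number"}},"required":["commands"]}

```bash
ls; mkdir -p pics; cat > h.py <<'E'
import numpy as np, cv2
from station import readout, eyes, job, env
from scipy.spatial.transform import Rotation as R
def snap(n, save=None):
    o=readout.observe(); s=eyes.snapshot(n)
    if 'mount' in s:
        T=np.eye(4); T[:3,:3]=R.from_quat(o['tcp_rot']).as_matrix(); T[:3,3]=o['ee_pos']
        M=T@np.array(s['mount']); s['eye']=M[:3,3]; s['rotation']=M[:3,:3]
    s['eye']=np.array(s['eye']); s['rotation']=np.array(s['rotation']); s['K']=np.array(s['K'])
    if save: cv2.imwrite('pics/'+save,s['pixels'])
    return s
def rays(s,uv):
    uv=np.atleast_2d(np.array(uv,float)); K=s['K']
    d=s.get('distortion',s.get('dist'))
    p=cv2.undistortPoints(uv.reshape(-1,1,2),K,np.array(d) if d is not None else None).reshape(-1,2)
    c=np.c_[p[:,0],-p[:,1],-np.ones(len(p))]
    return c@s['rotation'].T
def onplane(s,uv,z):
    r=rays(s,uv); t=(z-s['eye'][2])/r[:,2]
    return s['eye']+t[:,None]*r
def cloud(s):
    h,w=s['depth'].shape; v,u=np.mgrid[:h,:w]
    r=rays(s,np.c_[u.ravel(),v.ravel()]); 
    return (s['eye']+s['depth'].reshape(-1,1)*r).reshape(h,w,3)
def proj(s,P):
    c=(np.atleast_2d(P)-s['eye'])@s['rotation']
    d=s.get('distortion',s.get('dist'))
    return cv2.projectPoints(np.c_[c[:,0],-c[:,1],-c[:,2]],np.zeros(3),np.zeros(3),s['K'],np.array(d) if d is not None else None)[0].reshape(-1,2)
E
python3 - <<'E'
from h import *
o=readout.observe(); print(o); print([a for a in dir(env) if a[0]!='_'], env.tcp_to_grasp)
for n in ['scene','side','wrist']:
    s=snap(n,n+'0.png'); print(n,[k for k in s],s['K'].tolist(),s['eye'],s['rotation'].tolist(),(s['depth']>0).mean())
    print({k:v for k,v in s.items() if k not in('pixels','depth','K','eye','rotation')})
E
```

```text
pics
{'t': 0.0, 'joints': array([ 1.25060975e+00,  1.31138175e-01,  1.48928364e+00,  1.45319383e-05,
        1.52298100e+00, -8.54030908e-02]), 'qd': array([-0.00087299, -0.00163498,  0.00019688, -0.00067499, -0.00065047,
       -0.00235561]), 'effort': array([-8.24915478e-04, -5.59835923e+01, -4.91763854e+01,  7.69017823e-02,
        3.45958758e-02, -1.41671530e-04]), 'ee_pos': array([0.1393758 , 0.58300695, 0.21759878]), 'tcp_rot': array([ 1.17122608e-01,  9.93117050e-01, -8.85072406e-04, -1.89398982e-04]), 'force': array([-0.91463121, -0.51538442, -0.29505472]), 'wrist_torque': array([0.00732158, 0.01988959, 0.01647071]), 'width': 0.09314802680501195}
['PlanningError', 'tcp_to_grasp'] -0.0188
scene ['pixels', 'depth', 'K', 'eye', 'rotation'] [[479.4863302920033, 0.0, 275.7561437152642], [0.0, 479.4863302920033, 212.90972147775673], [0.0, 0.0, 1.0]] [-0.12397291 -1.21206079  1.13044676] [0.40755312742486094, -0.10936916232245278, -0.23628651044908264, 0.8752756820790211] 0.9961777210884354
{}
side ['pixels', 'depth', 'K', 'eye', 'rotation'] [[487.0790274319832, 0.0, 279.91011811245
[... 286 characters left out ...]
8677356, 0.0, 275.8723118286703], [0.0, 324.65744678677356, 210.6765661839797], [0.0, 0.0, 1.0]] [0.06667019 0.60143811 0.38393669] [[0.23175433314671054, -0.9373162025725655, -0.26024654745580633], [0.9727741516651027, 0.22313742811904783, 0.06261100561925922], [-0.000615564750143258, -0.26767148628003035, 0.9635100396532856]] 0.9960331632653061
{'mount': array([[ 9.28181284e-04,  9.63469035e-01,  2.67818140e-01,
         7.50367200e-02],
       [ 9.99999050e-01, -6.21314835e-04, -1.23054696e-03,
         6.69468755e-04],
       [-1.01919450e-03,  2.67819028e-01, -9.63468697e-01,
        -1.66219078e-01],
       [ 0.00000000e+00,  0.00000000e+00,  0.00000000e+00,
         1.00000000e+00]])}
```

```bash
sed -i "s/s\['rotation'\]=np.array(s\['rotation'\]); /s['rotation']=np.array(s['rotation']); s['rotation']=R.from_quat(s['rotation']).as_matrix() if s['rotation'].size==4 else s['rotation']; /" h.py
```

```text
(no output)
```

View pics/scene0.png

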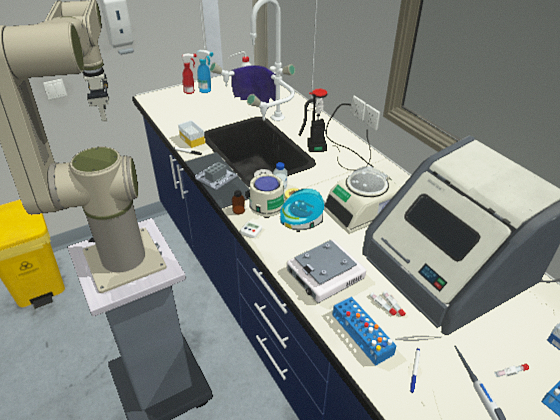

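View pics/side0.png

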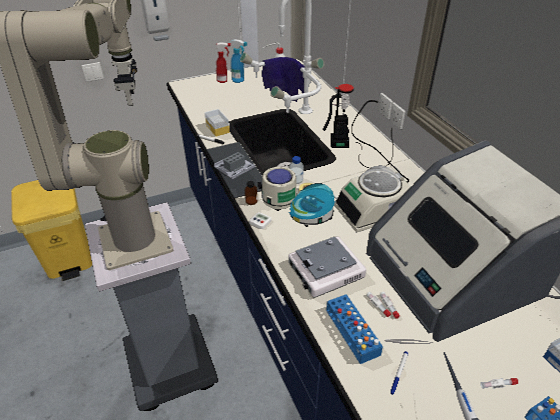

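View pics/wrist0.png

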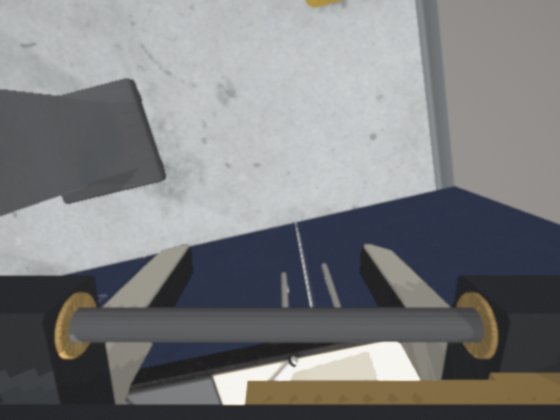

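```bash
python3 - <<'E'
from h import *
s=snap('side'); im=s['pixels']
a=cv2.resize(im[130:215,190:300],None,fx=7,fy=7,interpolation=cv2.INTER_CUBIC); cv2.imwrite('pics/p1.png',a)
b=cv2.resize(im[220:310,270:390],None,fx=6.5,fy=6.5,interpolation=cv2.INTER_CUBIC); cv2.imwrite('pics/p2.png',b)
np.set_printoptions(precision=4,suppress=True)
C=cloud(s)
for (u,v) in [(328,258),(345,290),(315,297),(300,255),(235,163),(258,190),(222,185),(355,330),(262,221),(280,175),(280,210)]: print((u,v),C[v,u])
E
```

```text
(328, 258) [ 0.5291 -0.4034  0.0724]
(345, 290) [ 0.552  -0.4816 -0.0044]
(315, 297) [ 0.4518 -0.4755  0.0044]
(300, 255) [ 0.4559 -0.357   0.0722]
(235, 163) [0.4481 0.2328 0.0428]
(258, 190) [0.4811 0.07   0.0132]
(222, 185) [ 0.3742  0.1878 -0.0123]
(355, 330) [ 0.4827 -0.6536  0.0482]
(262, 221) [ 0.4272 -0.107   0.0195]
(280, 175) [ 0.5404 -0.0054  0.1167]
(280, 210) [ 0.5185 -0.0539 -0.0028]
```

View pics/p1.png

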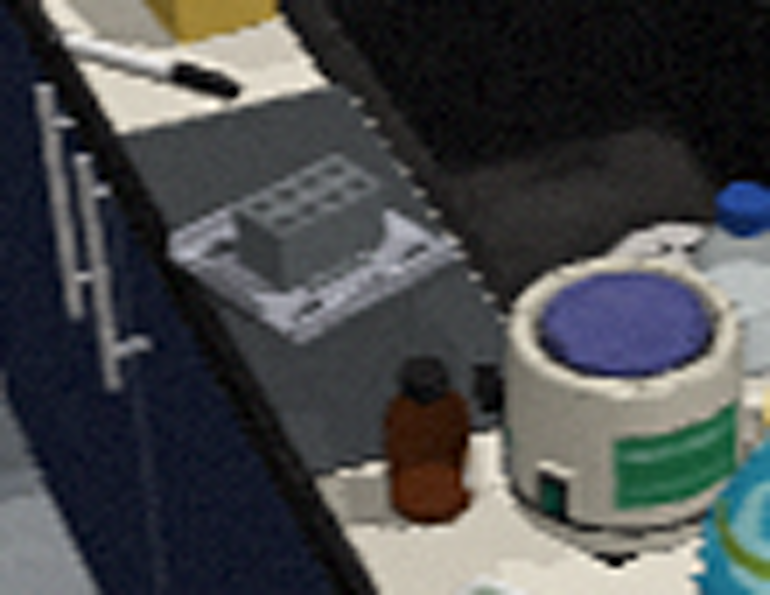

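View pics/p2.png

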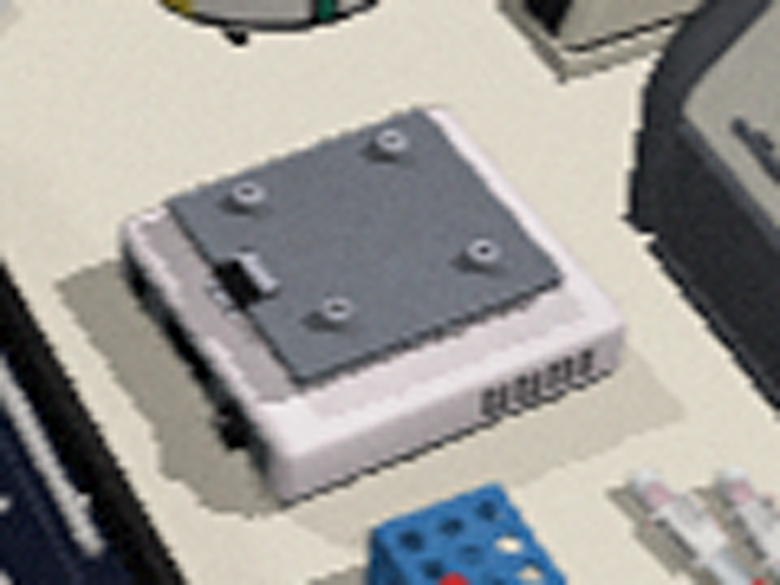

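```bash
python3 - <<'E'
from h import *
np.set_printoptions(precision=4,suppress=True)
for n in ['scene','side']:
    s=snap(n); C=cloud(s)
    x,y,z=C[...,0],C[...,1],C[...,2]
    m=(x>.3)&(x<.56)&(y>.1)&(y<.32)&(z>.035)&(z<.06)
    P=C[m][:,:2].astype(np.float32); print(n,'block',m.sum(),cv2.minAreaRect(P),np.median(z[m]))
    hsv=cv2.cvtColor(s['pixels'],cv2.COLOR_BGR2HSV)
    m2=(x>.3)&(x<.56)&(y>.08)&(y<.32)&(z>.0)&(z<.03)&(hsv[...,2]>120)
    m2=cv2.morphologyEx(m2.astype(np.uint8),cv2.MORPH_OPEN,np.ones((2,2)))>0
    P=C[m2][:,:2].astype(np.float32); print('sheet',m2.sum(),cv2.minAreaRect(P),np.median(z[m2]))
    m=(x>.38)&(x<.65)&(y>-.55)&(y<-.25)&(z>.055)&(z<.085)
    P=C[m][:,:2].astype(np.float32); print('shaker',m.sum(),cv2.minAreaRect(P),np.median(z[m]))
E
```

```text
scene block 201 ((0.45147567987442017, 0.25542163848876953), (0.08417380601167679, 0.05260222777724266), 20.8662052154541) 0.04956138632576934
sheet 275 ((0.21057000756263733, -0.47148776054382324), (1.617140293121338, 0.1622581034898758), 71.4193115234375) 0.012260774642137484
shaker 1513 ((0.5252012610435486, -0.39096909761428833), (0.15410491824150085, 0.13472631573677063), 2.760803461074829) 0.0687669091602372
side block 198 ((0.4487561583518982, 0.25832128524780273), (0.08200254291296005, 0.056816309690475464), 17.831932067871094) 0.04998489340343948
sheet 173 ((0.2639600336551666, -0.51395183801651), (1.666856050491333, 0.15328466892242432), 76.1111831665039) 0.01303840026529568
shaker 1507 ((0.5244837403297424, -0.39796894788742065), (0.1687464416027069, 0.15096522867679596), 3.478165864944458) 0.0691253325550063
```

```bash
cat >> h.py <<'E'
def plan(tx,ty,tz,yaw=None):
    """turn first (deg about tool z), then shift in tool axes (cm) assuming tool straight down; yaw = world yaw of tool y"""
    o=readout.observe(); M=R.from_quat(o['tcp_rot']).as_matrix(); p=o['ee_pos']
    y0=np.degrees(np.arctan2(M[1,1],M[0,1])); y=y0 if yaw is None else yaw
    turn=-(y-y0); M2=M@R.from_euler('z',turn,degrees=True).as_matrix()
    d=M2.T@(np.array([tx,ty,tz])-p)*100
    print('yaw now %.2f turn %.2f shift after turn (cm)'%(y0,turn),d.round(3),'pos',p.round(4),'F',o['force'].round(2),'t',round(o['t'],2))
E
python3 - <<'E'
from h import *
s=snap('scene'); C=cloud(s); x,y,z=C[...,0],C[...,1],C[...,2]
m=(x>.3)&(x<.75)&(y>-.6)&(y<.7)&(z>.09)&(z<.6)
import collections
g=collections.defaultdict(float)
for p in C[m]: k=(round(float(p[0]),1),round(float(p[1]),1)); g[k]=max(g[k],round(float(p[2]),2))
print(sorted(g.items()))
plan(.497,.273,.20,109)
E
```

```text
[((0.4, 0.0), 0.09), ((0.5, -0.1), 0.12), ((0.5, 0.0), 0.12), ((0.6, -0.2), 0.1), ((0.6, -0.1), 0.12), ((0.6, 0.0), 0.12), ((0.6, 0.1), 0.11), ((0.7, -0.6), 0.2), ((0.7, -0.5), 0.21), ((0.7, -0.4), 0.2), ((0.7, -0.3), 0.11), ((0.7, -0.2), 0.12), ((0.7, -0.1), 0.11), ((0.7, 0.1), 0.11), ((0.7, 0.3), 0.24), ((0.7, 0.4), 0.25)]
yaw now 76.55 turn -32.45 shift after turn (cm) [-23.694 -40.987   1.847] pos [0.1395 0.5834 0.2184] F [-0.36  0.85  0.29] t 0.35
```

Request:
send_rows(commands=[[[0,0,0],-8.1],[[0,0,0],-8.1],[[0,0,0],-8.1],[[0,0,0],-8.1],[[-3.0,-5.1,0.2],0],[[-3.0,-5.1,0.2],0],[[-3.0,-5.1,0.2],0],[[-3.0,-5.1,0.2],0],[[-3.0,-5.1,0.2],0],[[-3.0,-5.1,0.2],0],[[-3.0,-5.1,0.2],0],[[-2.7,-5.3,0.4],0]], fingers=1)

```text
t: 1.85
ee_pos: [0.4983, 0.2714, 0.2009]
tcp_rot: [-0.165, 0.986, 0.0, 0.0]
force: [0.9, 0.7, 0.4]
width: 0.0929
```

```bash
python3 - <<'E'
from h import *
s=snap('wrist','w1.png'); plan(.497,.273,.20,109)
E
```

```text
yaw now 108.73 turn -0.27 shift after turn (cm) [0.279 0.867 0.002] pos [0.5025 0.2657 0.2001] F [ 0.39 -5.29 -0.59] t 1.9
```

View pics/w1.png

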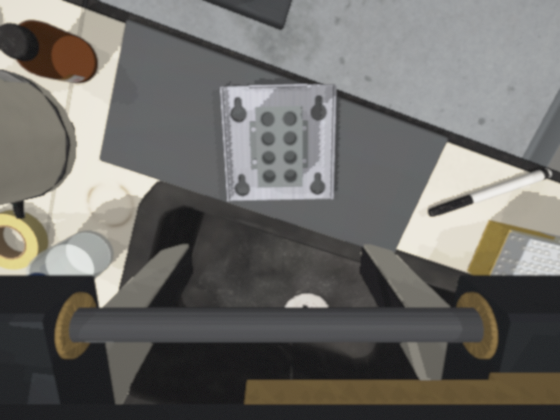

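Request:
send_rows(commands=[[[0,0,0],0],[[0,0,0],0]])

```text
t: 2.15
ee_pos: [0.4962, 0.2734, 0.2006]
tcp_rot: [-0.165, 0.986, 0.0, -0.0]
force: [-0.2, 0.5, -0.3]
width: 0.0928
```

```bash
python3 - <<'E'
from h import *
np.set_printoptions(precision=4,suppress=True)
s=snap('wrist'); plan(.497,.273,.20,109)
a=cv2.resize(s['pixels'][70:215,205:350],None,fx=4,fy=4,interpolation=cv2.INTER_CUBIC); cv2.imwrite('pics/w2.png',a)
np.save('w2.npy',s,allow_pickle=True)
C=cloud(s); x,y,z=C[...,0],C[...,1],C[...,2]
m=(x>.36)&(x<.54)&(y>.16)&(y<.36)&(z>.042)&(z<.062)
P=C[m][:,:2].astype(np.float32); print('block',m.sum(),cv2.minAreaRect(P),np.median(z[m]))
hsv=cv2.cvtColor(s['pixels'],cv2.COLOR_BGR2HSV)
for (v,u) in [(140,150),(150,230),(100,320)]: print(C[v,u])
v=s['pixels'].max(2); m=((v>130)&(x>.36)&(x<.55)&(y>.15)&(y<.36)&(z>0.005)).astype(np.uint8)
m[210:]=0
m=cv2.morphologyEx(m,cv2.MORPH_CLOSE,np.ones((9,9))); c=max(cv2.findContours(m,0,2)[0],key=cv2.contourArea)
r=cv2.minAreaRect(c); print(r); b=cv2.boxPoints(r); print(onplane(s,b,.012)); print(onplane(s,[r[0]],.012))
E
```

```text
yaw now 109.03 turn 0.03 shift after turn (cm) [-0.069 -0.107  0.075] pos [0.496  0.2738 0.2007] F [-0.15  0.57 -0.01] t 2.2
block 2729 ((0.4506914019584656, 0.2587762475013733), (0.07617413997650146, 0.043350111693143845), 20.116601943969727) 0.0519829887843582
[0.4892 0.1281 0.0069]
[0.4705 0.2138 0.0121]
[0.3912 0.2871 0.0121]
((275.9217529296875, 140.6827392578125), (121.59198760986328, 115.1500244140625), 88.40885925292969)
[[0.4088 0.1809 0.012 ]
 [0.3677 0.2909 0.012 ]
 [0.485  0.3416 0.012 ]
 [0.5307 0.2203 0.012 ]]
[[0.4451 0.2574 0.012 ]]
```

View pics/w2.png

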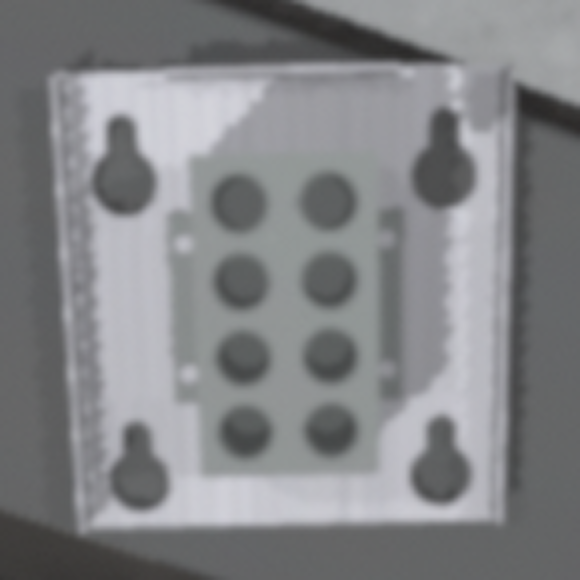

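```bash
cat >> h.py <<'E'
def fit(model,pts):
    model=np.array(model,float); pts=np.array(pts)[:,:2]; mc=model.mean(0); pc=pts.mean(0)
    A=(model-mc).T@(pts-pc); th=np.arctan2(A[0,1]-A[1,0],A[0,0]+A[1,1]); 
    Rm=np.array([[np.cos(th),-np.sin(th)],[np.sin(th),np.cos(th)]])
    res=pts-(pc+(model-mc)@Rm.T); return pc-Rm@mc,np.degrees(th),res
E
python3 - <<'E'
from h import *
np.set_printoptions(precision=4,suppress=True)
s=np.load('w2.npy',allow_pickle=True).item()
z=np.array([(125,182),(443,172),(140,478),(440,470)])
uv=np.c_[205+(z[:,0]+.5)/4-.5,70+(z[:,1]+.5)/4-.5]
P=onplane(s,uv,.012); print(P)
# entries in platform frame: mid at x=+7? (behind centre = +x)
M=[(-40+7,-42),(-40+7,42),(47,-42),(47,42)]
c,th,res=fit(np.array(M)/1000,P); print('platform origin',c,th); print(res*1000)
# block top corners
z=np.array([(190,155),(382,155),(378,470),(202,475)])
uv=np.c_[205+(z[:,0]+.5)/4-.5,70+(z[:,1]+.5)/4-.5]
P=onplane(s,uv,.052)
c,th,res=fit(np.array([(-38,-22),(-38,22),(38,22),(38,-22)])/1000,P); print('block',c,th); print(res*1000)
E
```

```text
[[0.434  0.2091 0.012 ]
 [0.4044 0.287  0.012 ]
 [0.5082 0.2364 0.012 ]
 [0.4789 0.3146 0.012 ]]
platform origin [0.4498 0.2593] 20.45394432876992
[[ 0.3924  0.6736]
 [ 0.2193 -0.1091]
 [-0.3147 -0.0231]
 [-0.297  -0.5414]]
block [0.4503 0.2598] 19.798965020600754
[[ 0.355  -0.0873]
 [ 0.7741  0.5128]
 [-0.782  -0.5818]
 [-0.3472  0.1564]]
```

```bash
python3 - <<'E'
from h import *
plan(.4502,.2595,.02,110.1)
E
```

```text
yaw now 109.03 turn -1.07 shift after turn (cm) [ 4.79   0.225 18.075] pos [0.496  0.2738 0.2007] F [-0.15  0.57 -0.01] t 2.2
```

Request:
send_rows(commands=[[[0,0,0],-1.1],[[4.8,0.2,2.0],0],[[0,0,5.0],0],[[0,0,5.0],0],[[0,0,0],0],[[0,0,0],0]], fingers=0.67)

```text
t: 2.95
ee_pos: [0.4518, 0.259, 0.0826]
tcp_rot: [-0.175, 0.985, 0.0, 0.001]
force: [0.3, 0.4, 0.9]
width: 0.0625
```

```bash
python3 - <<'E'
from h import *
s=snap('wrist','w3.png');plan(.4502,.2595,.02,110.1); print(readout.observe()['width'])
E
```

```text
yaw now 110.10 turn -0.00 shift after turn (cm) [0.24  0.106 6.336] pos [0.4526 0.2592 0.0834] F [-1.04  0.31  0.15] t 3.0
0.06224559949624102
```

View pics/w3.png

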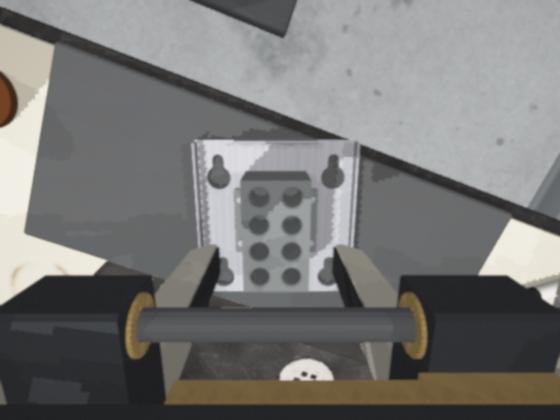

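Request:
send_rows(commands=[[[0.15,0.05,2.3],0],[[0,0,2.0],0],[[0,0,1.2],0],[[0,0,0.8],0],[[0,0,0],0]])

```text
t: 3.62
ee_pos: [0.4497, 0.2582, 0.0179]
tcp_rot: [-0.174, 0.985, 0.0, 0.0]
force: [0.3, 0.3, 0.2]
width: 0.0626
```

```bash
python3 - <<'E'
from h import *
s=snap('wrist','w4.png');plan(.4502,.2595,.02,110.1)
o=readout.observe(); print(o['wrist_torque'],o['joints'])
E
```

```text
yaw now 110.05 turn -0.05 shift after turn (cm) [-0.07   0.105 -0.179] pos [0.4499 0.2583 0.0182] F [0.16 0.15 0.08] t 3.67
[ 0.08050708 -0.00947131  0.05633472] [ 4.22271465e-01  1.09282449e-01  1.89705901e+00 -3.02259965e-06
  1.13464755e+00 -1.49842945e+00]
```

View pics/w4.png

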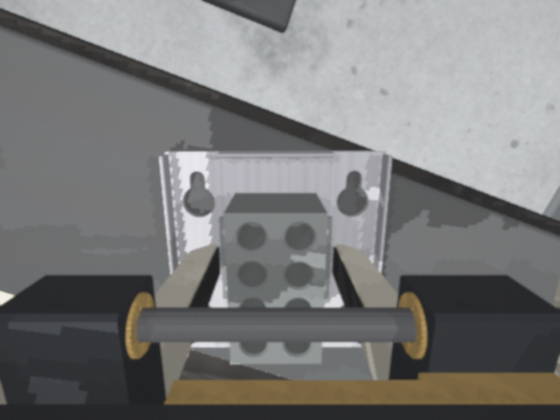

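Request:
send_rows(commands=[[[0,0,0],0],[[0,0,0],0],[[0,0,0],0],[[0,0,0],0]], fingers=0)

```text
t: 4.18
ee_pos: [0.4498, 0.2582, 0.0181]
tcp_rot: [-0.174, 0.985, 0.0, 0.0]
force: [-0.1, -0.0, 4.6]
width: 0.0438
```

```bash
python3 - <<'E'
from h import *
plan(.4502,.2595,.12,110.1)
o=readout.observe(); print(o['wrist_torque'],o['width'])
E
```

```text
yaw now 110.05 turn -0.05 shift after turn (cm) [ -0.086   0.108 -10.19 ] pos [0.4498 0.2582 0.0181] F [-0.09 -0.05  4.62] t 4.17
[-0.07633715  0.06508489 -0.03325667] 0.043826527546817026
```

Request:
send_rows(commands=[[[0,0,-1.0],0],[[0,0,-5.0],0],[[0,0,-6.2],0],[[0,0,-6.2],0],[[0,0,-6.2],8.5],[[0,0,-1.5],8.5],[[0,0,0],0]])

```text
t: 5.05
ee_pos: [0.45, 0.2584, 0.2805]
tcp_rot: [-0.027, 1.0, 0.001, 0.001]
force: [0.3, -0.2, -2.8]
width: 0.0441
```

```bash
python3 - <<'E'
from h import *
plan(.635,-.39,.28,93)
o=readout.observe(); print(o['wrist_torque'],o['width'])
s=snap('wrist','w5.png')
E
```

```text
yaw now 93.10 turn 0.10 shift after turn (cm) [-1.5078e+01 -6.5716e+01  1.7000e-02] pos [0.45   0.2584 0.2805] F [ 0.26 -0.2  -2.81] t 5.05
[ 0.02608887 -0.01646706 -0.03462922] 0.04410414257749381
```

View pics/w5.png

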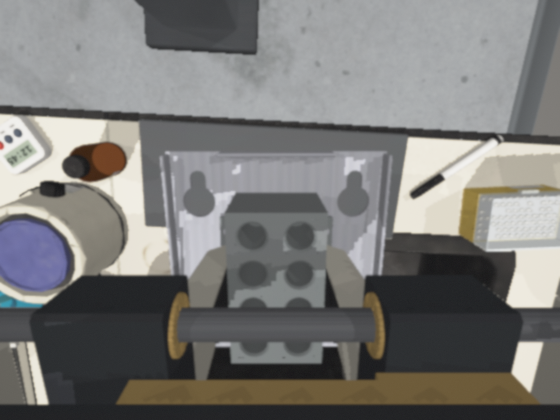

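Request:
send_rows(commands=[[[-1.0,-4.0,0],0],[[-1.3,-5.7,0],0],[[-1.3,-5.9,0],0],[[-1.4,-6.0,0],0],[[-1.4,-6.0,0],0],[[-1.4,-6.0,0],0],[[-1.4,-6.0,0],0],[[-1.4,-6.0,0],0],[[-1.3,-5.8,0],0],[[-1.3,-5.8,0],0],[[-1.1,-5.0,0],0],[[-0.8,-3.5,0],0]])

```text
t: 6.6
ee_pos: [0.6341, -0.3918, 0.2745]
tcp_rot: [-0.028, 1.0, 0.002, -0.002]
force: [1.1, -0.5, -2.5]
width: 0.0435
```

Request:
send_rows(commands=[[[0,0,0],0],[[0,0,0],0],[[0,0,0],0]])

```text
t: 6.98
ee_pos: [0.6352, -0.3886, 0.2783]
tcp_rot: [-0.028, 1.0, 0.0, -0.0]
force: [-0.1, -0.1, -1.9]
width: 0.0439
```

```bash
python3 - <<'E'
from h import *
s=snap('wrist','w6.png')
np.save('w6.npy',s,allow_pickle=True)
plan(.635,-.39,.28,93)
o=readout.observe(); print(o['wrist_torque'],o['width'])
E
```

```text
yaw now 93.16 turn 0.16 shift after turn (cm) [ 0.04  -0.128 -0.119] pos [ 0.6353 -0.3887  0.2788] F [-0.29 -0.03 -2.94] t 7.03
[ 0.01416904 -0.02320897 -0.05120067] 0.04359084461548818
```

View pics/w6.png

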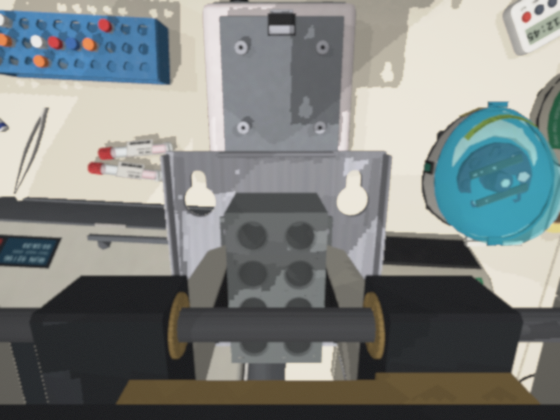

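```bash
python3 - <<'E'
from h import *
s=np.load('w6.npy',allow_pickle=True).item()
cv2.imwrite('pics/w7.png',cv2.resize(s['pixels'][0:160,190:370],None,fx=4,fy=4,interpolation=cv2.INTER_CUBIC)[:600])
cv2.imwrite('pics/w8.png',cv2.resize(s['pixels'][140:260,150:400],None,fx=3,fy=3,interpolation=cv2.INTER_CUBIC))
E
```

```text
(no output)
```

View pics/w7.png

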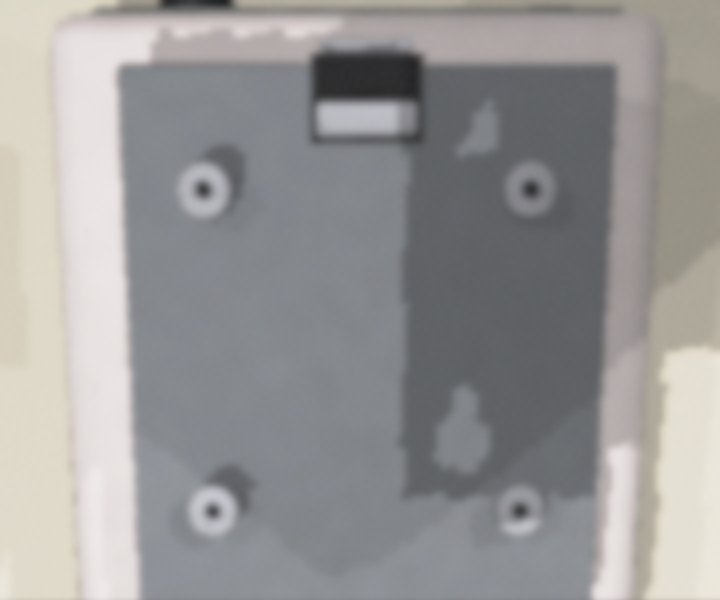

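View pics/w8.png

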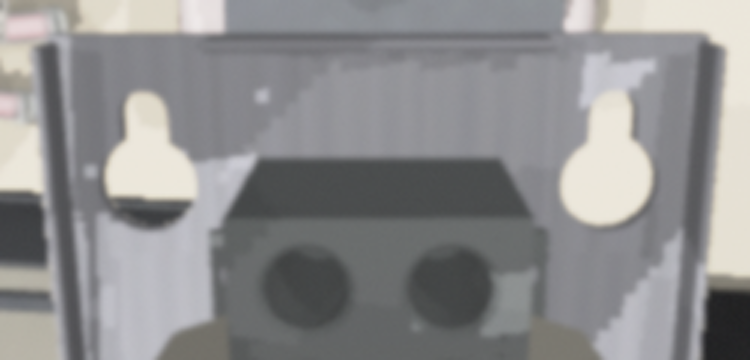

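```bash
python3 - <<'E'
from h import *
np.set_printoptions(precision=4,suppress=True)
s=np.load('w6.npy',allow_pickle=True).item()
z=np.array([(204,190),(531,190),(213,511),(520,511)])
uv=np.c_[190+(z[:,0]+.5)/4-.5,(z[:,1]+.5)/4-.5]
P=onplane(s,uv,.0781); print(P); print('d',np.linalg.norm(P[0]-P[1]),np.linalg.norm(P[2]-P[3]),np.linalg.norm(P[0]-P[2]),np.linalg.norm(P[1]-P[3]))
M=np.array([(-40,-42),(-40,42),(40,-42),(40,42)])/1000
c,th,res=fit(M,P); print('screws mid',c,th); print(res*1000)
C=cloud(s); print('depth z table',C[100,260],C[60,300], 'head', [C[int(round(v)),int(round(u))+5] for u,v in uv])
# platform entries in tool frame
o=readout.observe(); M_=R.from_quat(o['tcp_rot']).as_matrix(); p=o['ee_pos']
z=np.array([(151,181.5),(607,180)]); uv=np.c_[150+(z[:,0]+.5)/3-.5,140+(z[:,1]+.5)/3-.5]
for h in [.002,.004,.006,.008,.01]:
    Q=onplane(s,uv,p[2]-h); T=(Q-p)@M_; print(h,T,np.linalg.norm(T[1]-T[0])*1000, np.degrees(np.arctan2(T[1,0]-T[0,0],T[1,1]-T[0,1])))
E
```

```text
[[ 0.49   -0.4316  0.0781]
 [ 0.4852 -0.3478  0.0781]
 [ 0.5698 -0.427   0.0781]
 [ 0.565  -0.3432  0.0781]]
d 0.08401468964800547 0.08392979215640965 0.07988342793956353 0.0799140413129737
screws mid [ 0.5275 -0.3874] 3.262348553331175
[[ 0.0387 -0.0275]
 [ 0.065  -0.0113]
 [-0.0827  0.0528]
 [-0.0209 -0.014 ]]
depth z table [ 0.5399 -0.4099  0.0697] [ 0.4967 -0.3691  0.0664] head [array([ 0.4895, -0.4262,  0.0779]), array([ 0.485 , -0.3431,  0.079 ]), array([ 0.569 , -0.4214,  0.0786]), array([ 0.5643, -0.3374,  0.0782])]
0.002 [[ 0.034  -0.0392  0.002 ]
 [ 0.0344  0.0416  0.002 ]] 80.75491325261629 0.2324381169821287
0.004 [[ 0.0336 -0.0396  0.004 ]
 [ 0.0339  0.0421  0.004 ]] 81.71785708023958 0.2324381169821495
0.006 [[ 0.0331 -0.0401  0.006 ]
 [ 0.0334  0.0426  0.006 ]] 82.68080090786287 0.23243811698216976
0.008 [[ 0.0326 -0.0406  0.008 ]
 [ 0.0329  0.0431  0.008 ]] 83.64374473548617 0.2324381169821896
0.01 [[ 0.0321 -0.0411  0.01  ]
 [ 0.0324  0.0435  0.01  ]] 84.60668856310939 0.2324381169821387
```

```bash
python3 - <<'E'
from h import *
plan(.5202,-.389,.105)
E
```

```text
yaw now 93.16 turn -0.00 shift after turn (cm) [11.498  0.603 17.381] pos [ 0.6353 -0.3887  0.2788] F [-0.29 -0.03 -2.94] t 7.03
```

Request:
send_rows(commands=[[[4.0,0.2,0],0.1],[[4.5,0.2,0],0],[[3.0,0.2,1.5],0],[[0,0,5.0],0],[[0,0,5.0],0],[[0,0,4.0],0],[[0,0,2.0],0],[[0,0,0],0],[[0,0,0],0],[[0,0,0],0]])

```text
t: 8.28
ee_pos: [0.5213, -0.391, 0.1063]
tcp_rot: [-0.026, 1.0, -0.001, 0.001]
force: [0.2, 0.2, -3.0]
width: 0.0436
```

```bash
python3 - <<'E'
from h import *
plan(.5202,-.389,.105)
s=snap('wrist','w9.png')
np.save('w9.npy',s,allow_pickle=True)
cv2.imwrite('pics/w9z.png',cv2.resize(s['pixels'][140:270,150:400],None,fx=3,fy=3,interpolation=cv2.INTER_CUBIC))
for n in ['scene','side']:
    s=snap(n); cv2.imwrite(f'pics/{n}9.png',cv2.resize(s['pixels'][190:330,250:400],None,fx=4,fy=4,interpolation=cv2.INTER_CUBIC))
E
```

```text
yaw now 92.95 turn -0.00 shift after turn (cm) [0.102 0.202 0.124] pos [ 0.5213 -0.391   0.1063] F [ 0.23  0.19 -3.03] t 8.28
```

View pics/w9z.png

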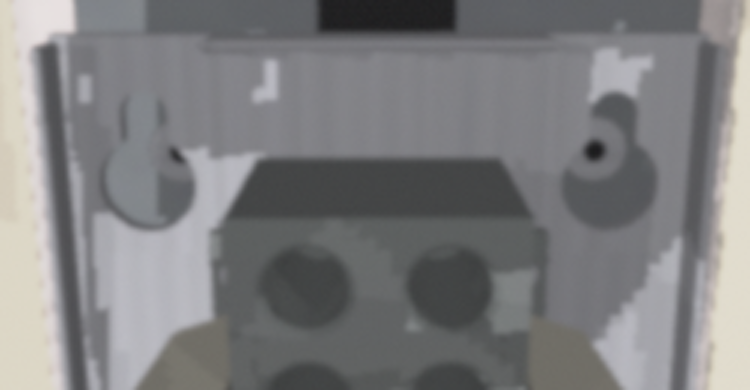

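View pics/side9.png

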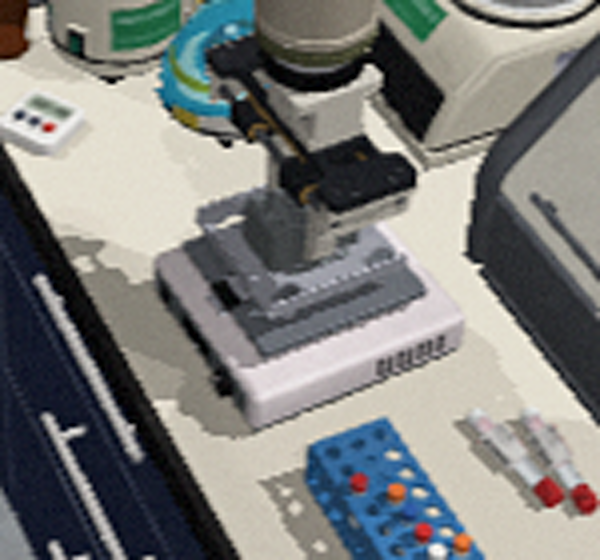

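```bash
python3 - <<'E'
from h import *
np.set_printoptions(precision=4,suppress=True)
s=np.load('w9.npy',allow_pickle=True).item()
o=readout.observe(); M_=R.from_quat(o['tcp_rot']).as_matrix(); p=o['ee_pos']; print(p)
f=lambda z: np.c_[150+(np.array(z)[:,0]+.5)/3-.5,140+(np.array(z)[:,1]+.5)/3-.5]
T=lambda Q:((Q-p)@M_)*1000
C=cloud(s)
for z in [(607,180),(595,150),(600,135),(610,210),(640,130),(151,181),(173,153),(130,200),(120,250),(80,250),(640,260),(300,100)]:
    u,v=np.round(f([z])[0]).astype(int); print(z,'depth pt tool',T(C[v,u][None])[0], 'world z',C[v,u][2])
for zp in (.0765,.078,.080): print('screw',zp,T(onplane(s,f([(595,150),(173,153)]),zp)))
E
```

```text
[ 0.5206 -0.3905  0.105 ]
(607, 180) depth pt tool [24.6121 49.6479 36.3021] world z 0.06855962838657045
(595, 150) depth pt tool [33.3669 44.346  26.0578] world z 0.0787985565668928
(600, 135) depth pt tool [36.3873 45.4493 26.4068] world z 0.07844369962453579
(610, 210) depth pt tool [17.9736 50.6764 36.0879] world z 0.06878192427125276
(640, 130) depth pt tool [42.0364 46.9214  3.1603] world z 0.10168013050864028
(151, 181) depth pt tool [ 24.2549 -48.7195  37.289 ] world z 0.06770683079576612
(173, 153) depth pt tool [ 32.4934 -41.5607  26.7674] world z 0.07820691471277444
(130, 200) depth pt tool [ 20.3283 -53.4293  36.8916] world z 0.06811625500982318
(120, 250) depth pt tool [ 19.0715 -47.2463   4.6693] world z 0.10033188764390544
(80, 250) depth pt tool [ 18.8913 -55.2079   5.2003] world z 0.09981192798791447
(640, 260) depth pt tool [17.3419 49.1931  4.9435] world z 0.09992923086460709
(300, 100) depth pt tool [ 47.0928 -13.2904   4.6322] world z 0.1002827264423902
screw 0.0765 [[ 33.0886  44.8536  28.3561]
 [ 32.3349 -41.7139  28.4747]]
screw 0.078 [[ 33.4051  44.5141  26.8561]
 [ 32.6572 -41.39    26.9738]]
screw 0.08 [[ 33.8271  44.0615  24.8561]
 [ 33.0869 -40.9582  24.9726]]
```

```bash
python3 - <<'E'
import numpy as np,cv2
s=np.load('w9.npy',allow_pickle=True).item()
a=s['pixels'][165:220,175:225]; b=s['pixels'][165:220,330:380]
cv2.imwrite('pics/w9y.png',cv2.resize(np.hstack([a,b]),None,fx=8,fy=8,interpolation=cv2.INTER_CUBIC))
E
```

```text
(no output)
```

View pics/w9y.png

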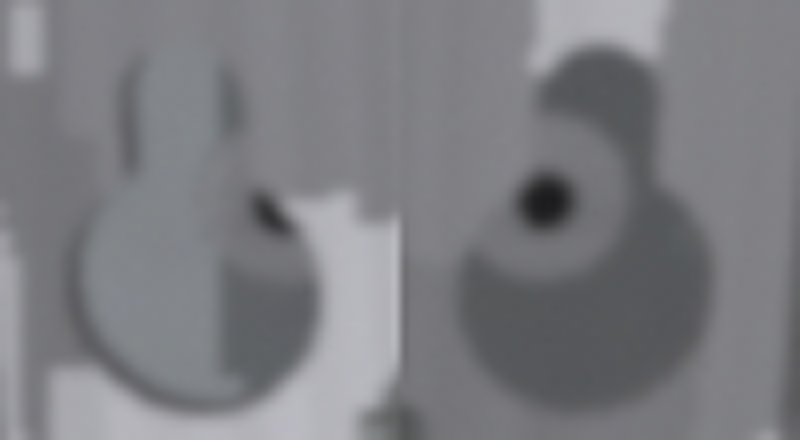

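Request:
send_rows(commands=[[[0.05,0.08,0.6],0],[[0,0,0.6],0],[[0,0,0.1],0],[[0,0,0],0],[[0,0,0],0]])

```text
t: 9.05
ee_pos: [0.5196, -0.3893, 0.0908]
tcp_rot: [-0.026, 1.0, -0.0, 0.0]
force: [-0.1, -0.5, -3.4]
width: 0.0438
```

```bash
cat > look.py <<'E'
from h import *
import sys
np.set_printoptions(precision=4,suppress=True)
n=sys.argv[1]
plan(.5202,-.389,.105)
s=snap('wrist'); np.save(n+'.npy',s,allow_pickle=True)
a=s['pixels'][165:220,175:225]; b=s['pixels'][165:220,330:380]
cv2.imwrite(f'pics/{n}.png',cv2.resize(np.hstack([a,b]),None,fx=8,fy=8,interpolation=cv2.INTER_CUBIC))
p=readout.observe()['ee_pos']; C=cloud(s)
print('sheet top z',[round(float(np.median(C[v-2:v+3,u-2:u+3,2])),4) for u,v in [(190,223),(362,226),(250,173),(330,160)]],p)
E
python3 look.py w10
```

```text
yaw now 92.95 turn -0.00 shift after turn (cm) [-0.06   0.023 -1.42 ] pos [ 0.5196 -0.3893  0.0908] F [-0.1  -0.48 -3.42] t 9.05
sheet top z [0.0849, 0.085, 0.085, 0.0849] [ 0.5196 -0.3893  0.0909]
```

View pics/w10.png

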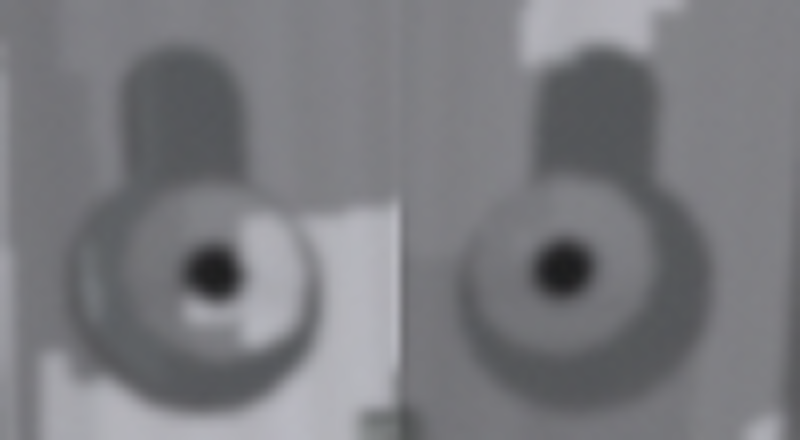

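```bash
cat > rel.py <<'E'
from h import *
import sys
np.set_printoptions(precision=3,suppress=True)
n,zs=sys.argv[1],float(sys.argv[2]); v=np.array(eval(sys.argv[3]),float) # entL,entR,scL,scR in 8x image
s=np.load(n+'.npy',allow_pickle=True).item()
uv=np.array([[(175+(x+.5)/8-.5) if x<400 else (330+(x-400+.5)/8-.5),165+(y+.5)/8-.5] for x,y in v])
o=readout.observe(); M=R.from_quat(o['tcp_rot']).as_matrix(); p=o['ee_pos']
T=lambda Q:((Q-p)@M)*1000
E=T(onplane(s,uv[:2],zs)); S=T(onplane(s,uv[2:],.0781)); print(E,S)
print('screws-entries mid (tool mm)',S.mean(0)-E.mean(0),'angle',np.degrees(np.arctan2(E[1,0]-E[0,0],84)),np.degrees(np.arctan2(S[1,0]-S[0,0],84)))
E
python3 rel.py w10 .085 "[(197,290),(585,287),(215,272),(563,267)]"
```

```text
[[ 32.526 -40.72    5.862]
 [ 32.798  42.977   5.839]] [[ 32.141 -41.034  12.762]
 [ 32.567  43.015  12.739]]
screws-entries mid (tool mm) [-0.308 -0.138  6.9  ] angle 0.18562391830945893 0.2904143074885717
```

Request:
send_rows(commands=[[[-0.03,-0.01,0.1],0],[[0,0,0.1],0],[[0,0,0.1],0],[[0,0,0.05],0],[[0,0,0],0]])

```text
t: 9.72
ee_pos: [0.5198, -0.3892, 0.0871]
tcp_rot: [-0.026, 1.0, 0.0, -0.0]
force: [-0.1, 0.9, -2.5]
width: 0.0434
```

Request:
send_rows(commands=[[[0,0,0.1],0],[[0,0,0.1],0],[[0,0,0],0]])

```text
t: 10.1
ee_pos: [0.5197, -0.3892, 0.085]
tcp_rot: [-0.026, 1.0, 0.0, -0.0]
force: [-0.1, -0.4, -2.7]
width: 0.0437
```

```bash
python3 look.py w11
```

```text
yaw now 92.95 turn -0.00 shift after turn (cm) [-0.047  0.015 -2.002] pos [ 0.5197 -0.3892  0.085 ] F [-0.13 -0.43 -2.72] t 10.1
sheet top z [0.0786, 0.079, 0.0789, 0.0791] [ 0.5197 -0.3892  0.085 ]
```

View pics/w11.png

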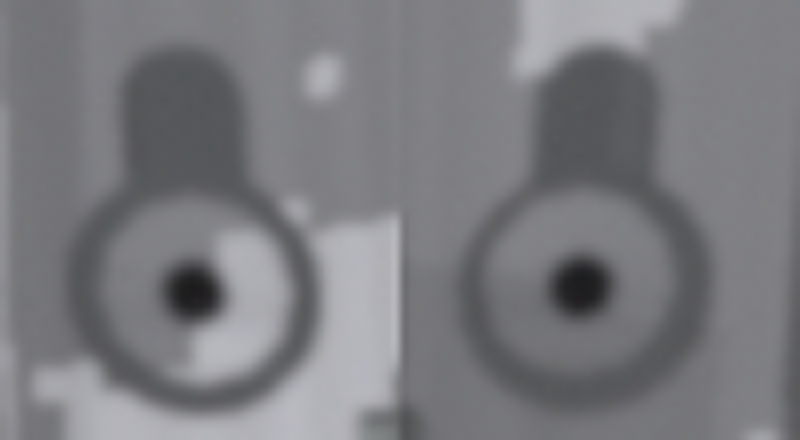

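Request:
send_rows(commands=[[[0,-0.03,0.1],0],[[0,0,0.1],0],[[0,0,0],0]])

```text
t: 10.52
ee_pos: [0.5197, -0.3895, 0.0829]
tcp_rot: [-0.026, 1.0, 0.0, -0.0]
force: [-0.3, -0.8, -2.8]
width: 0.0438
```

Request:
send_rows(commands=[[[0,0,0.1],0],[[0,0,0.05],0],[[0,0,0],0]])

```text
t: 10.9
ee_pos: [0.5199, -0.3896, 0.0818]
tcp_rot: [-0.026, 1.0, -0.0, 0.0]
force: [0.5, -0.0, -1.1]
width: 0.044
```

Request:
send_rows(commands=[[[0,0,0.1],0],[[0,0,0],0]])

```text
t: 11.15
ee_pos: [0.5199, -0.3896, 0.0807]
tcp_rot: [-0.026, 1.0, -0.0, 0.0]
force: [-0.1, 1.1, -1.1]
width: 0.0439
```

```bash
python3 look.py w12
```

```text
yaw now 92.95 turn -0.00 shift after turn (cm) [-0.033  0.059 -2.431] pos [ 0.5199 -0.3896  0.0807] F [-0.05  1.08 -1.12] t 11.15
sheet top z [0.075, 0.0746, 0.0748, 0.0751] [ 0.5199 -0.3896  0.0807]
```

View pics/w12.png

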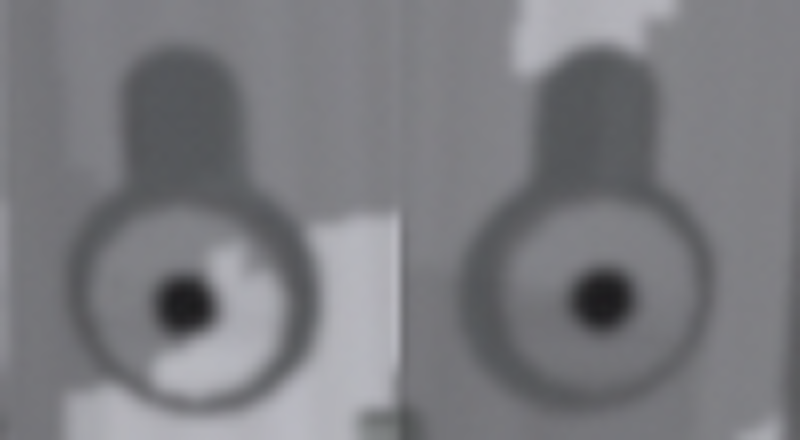

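Request:
send_rows(commands=[[[0,0,0.1],0],[[0,0,0],0]])

```text
t: 11.45
ee_pos: [0.5199, -0.3896, 0.0797]
tcp_rot: [-0.026, 1.0, -0.0, 0.0]
force: [0.2, -0.3, -0.3]
width: 0.0438
```

Request:
send_rows(commands=[[[0,0,0.1],0],[[0,0,0],0]])

```text
t: 11.7
ee_pos: [0.5199, -0.3896, 0.0786]
tcp_rot: [-0.026, 1.0, -0.0, 0.0]
force: [1.2, 0.1, 0.1]
width: 0.0437
```

Request:
send_rows(commands=[[[0,0,0.05],0],[[0,0,0],0]])

```text
t: 11.95
ee_pos: [0.5199, -0.3896, 0.0783]
tcp_rot: [-0.026, 1.0, -0.0, 0.0]
force: [0.8, -0.1, -0.7]
width: 0.0439
```

```bash
python3 look.py w13
```

```text
yaw now 92.95 turn -0.00 shift after turn (cm) [-0.032  0.06  -2.674] pos [ 0.5199 -0.3896  0.0783] F [ 0.82 -0.11 -0.68] t 11.95
sheet top z [0.0721, 0.0724, 0.0723, 0.0726] [ 0.5199 -0.3896  0.0782]
```

View pics/w13.png

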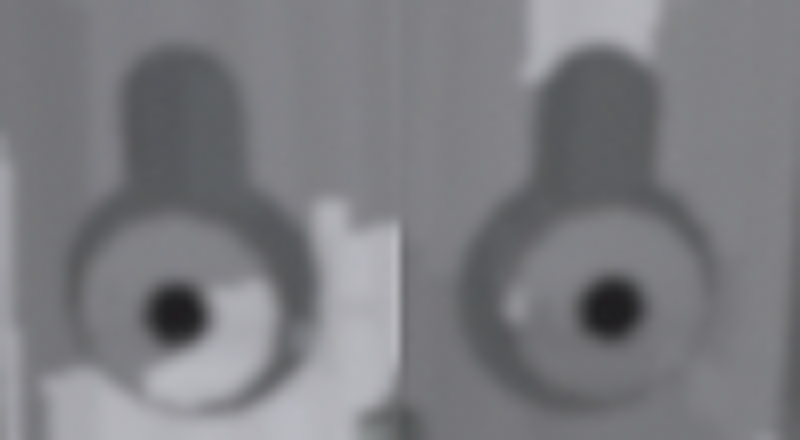

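Request:
send_rows(commands=[[[0,0,0.03],0],[[0,0,0],0]])

```text
t: 12.25
ee_pos: [0.5199, -0.3896, 0.0782]
tcp_rot: [-0.026, 1.0, -0.0, 0.0]
force: [-0.9, 0.8, 3.7]
width: 0.0439
```

Request:
send_rows(commands=[[[0,0,0.03],0],[[0,0,0],0]])

```text
t: 12.5
ee_pos: [0.5199, -0.3896, 0.0781]
tcp_rot: [-0.026, 1.0, -0.0, 0.0]
force: [-2.8, 2.1, 5.8]
width: 0.0439
```

Request:
send_rows(commands=[[[-0.1,0,-0.02],0],[[-0.1,0,0],0],[[-0.1,0,0],0],[[0,0,0],0]])

```text
t: 13.0
ee_pos: [0.5222, -0.3899, 0.0782]
tcp_rot: [-0.026, 1.0, -0.0, -0.0]
force: [-5.9, 0.1, 6.3]
width: 0.0438
```

```bash
python3 look.py w14
```

```text
yaw now 92.93 turn -0.00 shift after turn (cm) [ 0.197  0.1   -2.682] pos [ 0.5222 -0.3899  0.0782] F [-5.94  0.1   6.32] t 13.0
sheet top z [0.0722, 0.0722, 0.0724, 0.0724] [ 0.5222 -0.3899  0.0782]
```

View pics/w14.png

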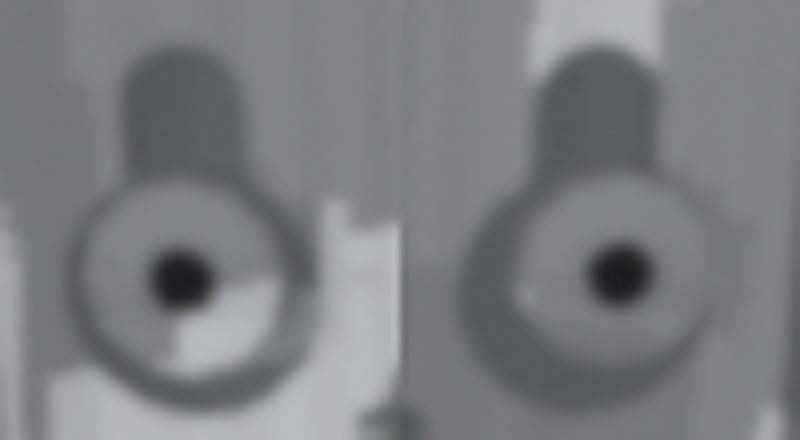

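Request:
send_rows(commands=[[[-0.1,0.06,-0.01],0],[[-0.1,0,0],0],[[-0.1,0,0],0],[[0,0,0],0]])

```text
t: 13.55
ee_pos: [0.5256, -0.389, 0.0782]
tcp_rot: [-0.026, 1.0, -0.0, -0.0]
force: [-4.3, -1.2, 5.0]
width: 0.0436
```

```bash
python3 look.py w15
```

```text
yaw now 92.94 turn -0.00 shift after turn (cm) [ 0.536  0.026 -2.682] pos [ 0.5256 -0.389   0.0782] F [-4.31 -1.17  5.03] t 13.55
sheet top z [0.0722, 0.0724, 0.0718, 0.0723] [ 0.5256 -0.389   0.0782]
```

View pics/w15.png

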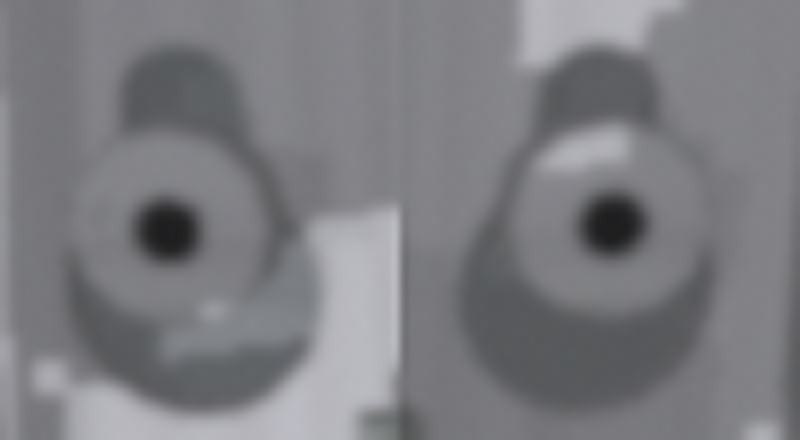

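Request:
send_rows(commands=[[[-0.1,0,0],0],[[-0.1,0,0],0],[[-0.1,0,0],0],[[0,0,0],0]])

```text
t: 14.1
ee_pos: [0.5285, -0.3888, 0.0782]
tcp_rot: [-0.026, 1.0, -0.0, -0.0]
force: [-5.5, -0.1, 6.1]
width: 0.0437
```

Request:
send_rows(commands=[[[-0.1,0,0],0],[[-0.1,0,0],0],[[0,0,0],0]])

```text
t: 14.48
ee_pos: [0.5305, -0.3887, 0.0782]
tcp_rot: [-0.026, 1.0, -0.0, -0.0]
force: [-4.9, -0.8, 5.0]
width: 0.0437
```

```bash
python3 look.py w16
```

```text
yaw now 92.94 turn -0.00 shift after turn (cm) [ 1.031  0.021 -2.684] pos [ 0.5305 -0.3887  0.0782] F [-4.91 -0.82  4.96] t 14.47
sheet top z [0.0721, 0.0721, 0.0722, 0.0721] [ 0.5305 -0.3887  0.0782]
```

View pics/w16.png

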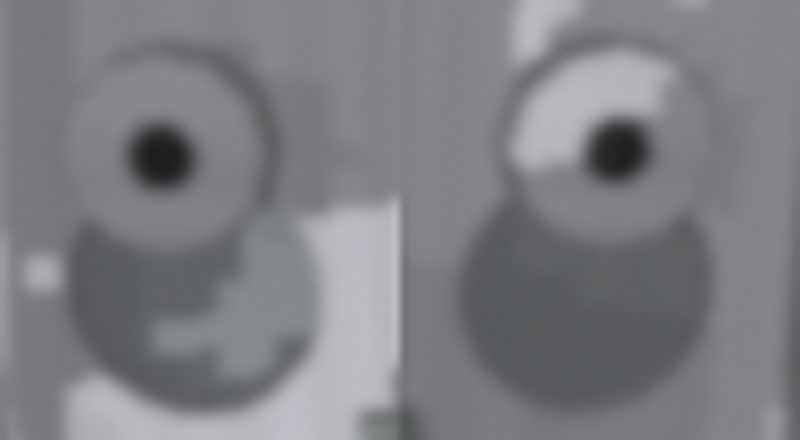

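Request:
send_rows(commands=[[[-0.1,0,0],0],[[-0.1,0,0],0],[[0,0,0],0]])

```text
t: 14.9
ee_pos: [0.5326, -0.3886, 0.0782]
tcp_rot: [-0.026, 1.0, -0.0, -0.0]
force: [-3.5, 0.0, 6.3]
width: 0.0439
```

Request:
send_rows(commands=[[[-0.06,0,0],0],[[0,0,0],0]])

```text
t: 15.15
ee_pos: [0.5332, -0.3885, 0.0781]
tcp_rot: [-0.026, 1.0, -0.0, -0.0]
force: [-4.9, -0.5, 5.4]
width: 0.0438
```

Request:
send_rows(commands=[[[-0.05,0,0],0],[[0,0,0],0]])

```text
t: 15.4
ee_pos: [0.5336, -0.3885, 0.0781]
tcp_rot: [-0.026, 1.0, -0.0, -0.0]
force: [-5.4, 0.5, 6.1]
width: 0.0439
```

Request:
send_rows(commands=[[[-0.03,0,0],0],[[0,0,0],0]])

```text
t: 15.65
ee_pos: [0.5337, -0.3885, 0.0781]
tcp_rot: [-0.026, 1.0, -0.0, -0.0]
force: [-6.1, 0.9, 7.0]
width: 0.0439
```

Request:
send_rows(commands=[[[-0.03,0,0],0],[[0,0,0],0]])

```text
t: 15.9
ee_pos: [0.5337, -0.3885, 0.0781]
tcp_rot: [-0.026, 1.0, -0.0, -0.001]
force: [-8.0, 0.5, 7.9]
width: 0.0439
```

```bash
python3 look.py w17; python3 -c "
import numpy as np,cv2
s=np.load('w17.npy',allow_pickle=True).item()
cv2.imwrite('pics/w17b.png',cv2.resize(s['pixels'][100:200,190:370],None,fx=4,fy=4,interpolation=cv2.INTER_CUBIC))"
```

```text
yaw now 92.93 turn -0.00 shift after turn (cm) [ 1.354  0.015 -2.688] pos [ 0.5337 -0.3885  0.0781] F [-8.04  0.54  7.91] t 15.9
sheet top z [0.0721, 0.0722, 0.0722, 0.0721] [ 0.5337 -0.3885  0.0781]
```

View pics/w17.png

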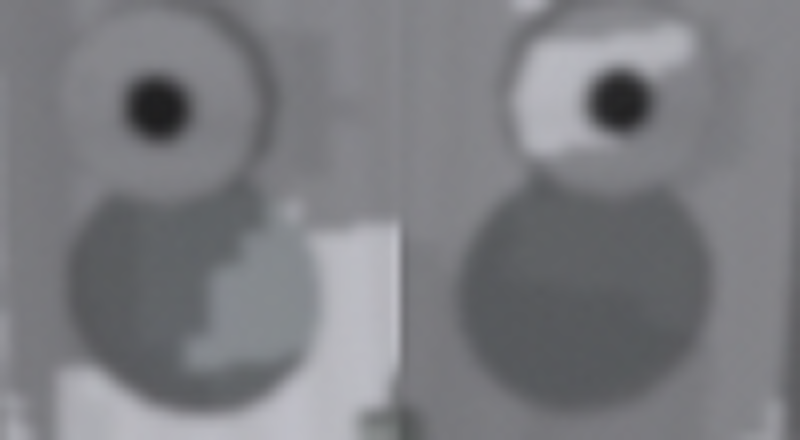

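View pics/w17b.png

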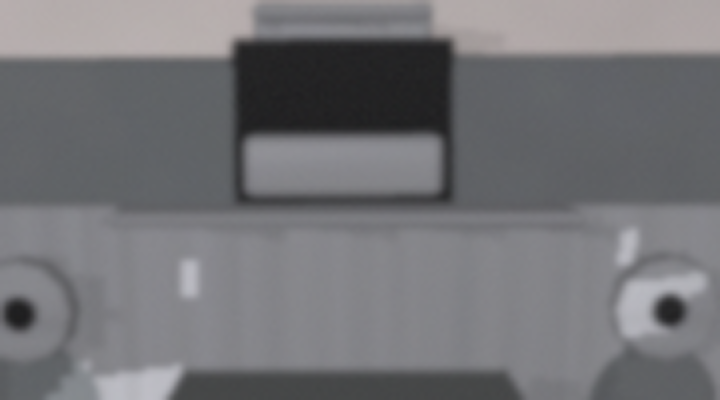

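```bash
python3 - <<'E'
from h import *
np.set_printoptions(precision=4,suppress=True)
s=np.load('w17.npy',allow_pickle=True).item(); C=cloud(s)
for v in range(112,164,3): print(v,np.median(C[v,262:290],axis=0),C[v,210:235,2].mean())
E
```

```text
112 [ 0.4547 -0.3917  0.0682] 0.04817148384443728
115 [ 0.4563 -0.3916  0.0682] 0.06785406806389901
118 [ 0.4577 -0.3915  0.0686] 0.06801299756719187
121 [ 0.4592 -0.3914  0.0683] 0.06819652921133651
124 [ 0.4608 -0.3914  0.0684] 0.06790952938033872
127 [ 0.4623 -0.3913  0.0683] 0.07509816946370552
130 [ 0.4638 -0.3912  0.0684] 0.06820455352977554
133 [ 0.4653 -0.3911  0.0688] 0.06804716209492652
136 [ 0.4667 -0.3911  0.0724] 0.06807662221899732
139 [ 0.4682 -0.391   0.0728] 0.0678607788387015
142 [ 0.4697 -0.3909  0.0726] 0.06786980826092902
145 [ 0.4713 -0.3908  0.0725] 0.06830660491179687
148 [ 0.4728 -0.3907  0.0721] 0.06803151029176806
151 [ 0.4743 -0.3907  0.0731] 0.0725786865462454
154 [ 0.4749 -0.3906  0.0819] 0.07936871252194663
157 [ 0.4775 -0.3905  0.072 ] 0.07206188068884738
160 [ 0.479  -0.3904  0.0724] 0.07214111939370554
163 [ 0.4806 -0.3909  0.0724] 0.07227961515036825
```

Request:
send_rows(commands=[[[0.03,0,-0.03],0],[[0.03,0,-0.03],0],[[0,0,0],0]])

```text
t: 16.32
ee_pos: [0.5337, -0.3884, 0.0781]
tcp_rot: [-0.026, 1.0, -0.0, -0.0]
force: [-2.5, -2.6, -0.2]
width: 0.0439
```

Request:
send_rows(commands=[[[0,0,0],0],[[0,0,0],0],[[0,0,0],0],[[0,0,0],0]], fingers=0.67)

```text
t: 16.82
ee_pos: [0.534, -0.3881, 0.0784]
tcp_rot: [-0.026, 1.0, 0.0, 0.0]
force: [0.2, 0.1, 0.2]
width: 0.0624
```

Request:
send_rows(commands=[[[0,0,-0.5],0],[[0,0,-2],0],[[0,0,-5],0],[[0,0,-6],0],[[-4,0,-4],0],[[-3,0,0],0],[[0,0,0],0],[[0,0,0],0],[[0,0,0],0]])

```text
t: 17.95
ee_pos: [0.6029, -0.3849, 0.2536]
tcp_rot: [-0.025, 1.0, 0.0, -0.0]
force: [0.3, 0.7, -0.5]
width: 0.0622
```

```bash
python3 - <<'E'
from h import *
s=snap('wrist','w18.png'); np.save('w18.npy',s,allow_pickle=True)
s=snap('side'); cv2.imwrite('pics/side18.png',cv2.resize(s['pixels'][190:340,230:400],None,fx=4,fy=4,interpolation=cv2.INTER_CUBIC))
E
```

```text
(no output)
```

View pics/w18.png

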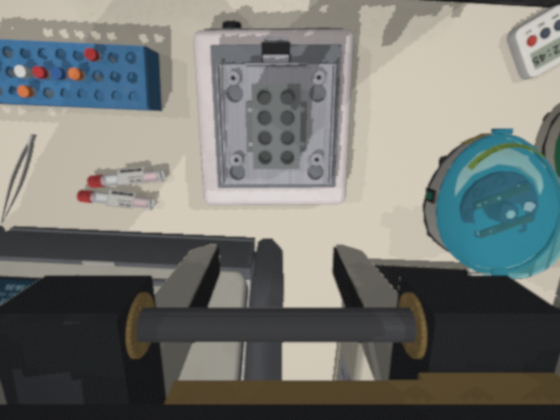

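View pics/side18.png

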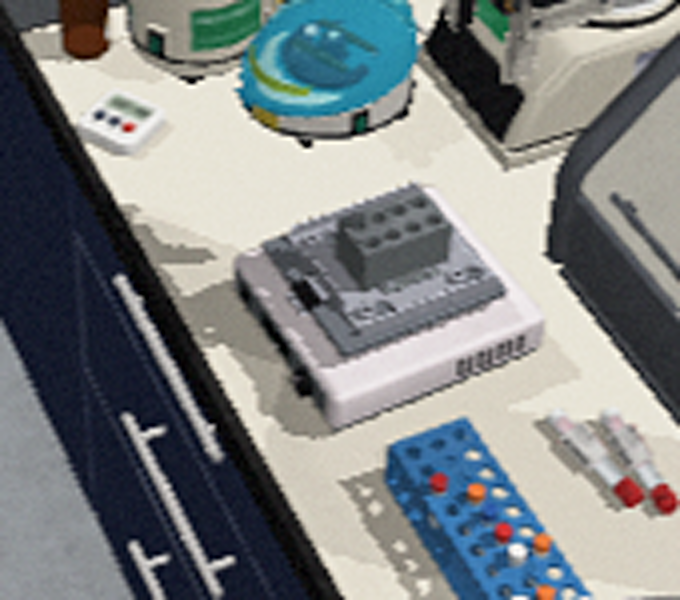

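```bash
python3 - <<'E'
from h import *
np.set_printoptions(precision=4,suppress=True)
s=np.load('w18.npy',allow_pickle=True).item(); C=cloud(s)
cv2.imwrite('pics/w18z.png',cv2.resize(s['pixels'][35:195,205:345],None,fx=3.7,fy=3.7,interpolation=cv2.INTER_CUBIC))
for v in range(42,70,2): print(v,np.median(C[v,268:284],axis=0))
for u,v in [(235,80),(318,80),(238,170),(317,178),(276,80),(276,178)]: print(u,v,np.median(C[v-2:v+3,u-2:u+3].reshape(-1,3),axis=0))
E
```

```text
42 [ 0.454  -0.3916  0.0685]
44 [ 0.4559 -0.3916  0.0686]
46 [ 0.4576 -0.3915  0.0683]
48 [ 0.4595 -0.3914  0.0683]
50 [ 0.4612 -0.3913  0.0684]
52 [ 0.463  -0.3912  0.0682]
54 [ 0.4653 -0.3911  0.0713]
56 [ 0.4675 -0.391   0.0729]
58 [ 0.4691 -0.3909  0.0726]
60 [ 0.4711 -0.3908  0.073 ]
62 [ 0.4727 -0.3907  0.0723]
64 [ 0.4761 -0.3905  0.082 ]
66 [ 0.4763 -0.3905  0.0725]
68 [ 0.4782 -0.3904  0.0719]
235 80 [ 0.492  -0.4295  0.0784]
318 80 [ 0.4877 -0.348   0.0781]
238 170 [ 0.5822 -0.4259  0.068 ]
317 178 [ 0.5864 -0.3397  0.0692]
276 80 [ 0.4893 -0.3893  0.0723]
276 178 [ 0.588  -0.3842  0.0724]
```

View pics/w18z.png

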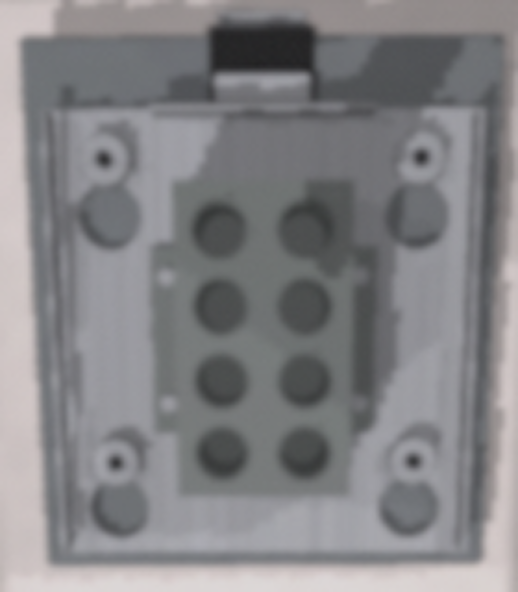

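Four heads sit over the slots. The sheet is flat, at 72 mm both front and back, and the catch nose is up at 72.6 mm in front of the sheet edge. The gripper is clear, so I'm handing in.

```bash
python3 - <<'E'
from h import *
print(job.job_done(), readout.observe()['t'])
E
```

```text
the job is handed in; nothing more can be done
the job is handed in; nothing more can be done
```

The platform is mounted on the shaker and locked. It sits on all four screws with the front flange towards the panel, slid back to its stop, and the catch has snapped up. I handed the job in at about 18 s.

- **How it went:** I gripped the block and located the four screws with the wrist camera. I lowered the platform while watching the heads come up through the front keyholes, then slid it about 13.8 mm. It stopped moving there while the push force kept rising. I then eased off, opened the fingers partway to stay clear of the flanges, and withdrew.
- **Forces:** The readings I took, once at the end of each move, peaked at about 11 N downward (platform weight included) and 8 N sideways, against the 25 N limit.
- **Last checks:**
  - The sheet's upper face reads about 72 mm both front and back, so it lies flat on the table.
  - The catch nose reads about 72.6 mm, which is 4.5 mm above the table, directly in front of the sheet's front edge.
  - All four screw heads sit over the slots.
  - The wrist force was near zero with the gripper clear.
- **Rack, bottle and timer:** I kept well clear of them. They look undisturbed in the last pictures, though I did not re-measure their positions.
- **Disagreement:** Before lowering, the sheet's height from the keyhole spacing differed from the depth reading by a few millimetres. I used the depth reading, and the contact height confirmed it.

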